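Load a thread spool into a rotary caddy and hold its tube at the pointer

ROBOT

A 6-joint arm with a two-finger parallel gripper is mounted at the origin on a cart in front of the work surface, level with it; the furniture and walls round the work are solid. World frame = base frame: x ahead of the robot, y to its left, z up, the work surface at z = 0. Lengths are in mm, angles in rad, forces in N, time in s.
With the tool pointing down it reaches from about 400 to 825 mm from the base axis. Payload 7 kg.
Tool frame: the origin (TCP) lies at the very end of the fingers, on their centre line; the grasp point (between the pads) lies 19 mm behind it; z points along the fingers, y is the line along which they close (so a half turn about z gives the same grasp; the last joint's range is limited). The gripper opens to 88 mm and grips with 3 to 60 N. Pads are 19 mm wide; open, the fingers measure 130 mm over their backs; the gripper's body (78 mm by 193 mm) begins 47 mm behind the grasp point.
Start: joints at [-0.942, 0.359, 0.012, 0, -1.224, -0.288], TCP at [225.586, -636.165, 226.561] pointing down, gripper open.
Joint ranges: [-3.07, 3.07], [-1.43, 2.12], [-1.02, 1.25], [-3.03, 1.67], [-3.05, -0], [-3.03, 3.03]. Speed limits (rad/s): [2.39, 2.39, 3.01, 3.14, 3.14, 3.14].

INTERFACE

Orientations are given as a unit quaternion [x, y, z, w].
In Python, from plant import bot gives the robot as it stands. Calls block until the motion is done:
- bot.move_ptp(position, orientation): joint-space move of the TCP to a pose.
- bot.line_to(position, velocity=150, ori=None): straight line of the TCP; ori=None keeps the orientation; velocity is the mean speed in mm/s.
- bot.move_joints(angles): joint-space move.
- bot.move_gripper(opening, force=None): finger opening in mm; force is the grip in N (None keeps the last); returns when the fingers have stopped.
- bot.pause(seconds).
- bot.solve_ik(position, orientation): joint angles nearest the present ones, or None.
- bot.read_state(): the state.
- bot.camera(name): name is "scene" or "top" or "wrist"; returns the picture (400x640x3 uint8, red, green, blue); there is no depth.
- bot.get_calibration(name): a dict with "fx", "fy", "cx", "cy" (pixels), "view" (4x4, takes a point from world to camera coordinates); the wrist camera has in their place "T_tool_cam" (4x4, takes a point from camera to tool coordinates, whose origin is the TCP and whose axes are the flange's). Camera axes: x right, y up, looking along -z (the intrinsics and any distortion apply to the point x, -y, -z); pixel columns grow to the right and rows downward; lengths in mm; the calibration is good to about 2 mm. A picture is of the moment at which its call begins: read the wrist's pose just before it. get_calibration takes no time and is no camera call.
A pose or a line that the arm cannot do raises bot.Unreachable and nothing moves.
- bot.close_job(): hands the job in; it is judged then, once.
The state is a dict: "t": time; "joint_pos": joint angles; "qvel": joint speeds; "tau": joint torques, N m; "tcp_pos": TCP position; "eef_rot": TCP orientation; "contact_force": force on the tool from outside, world axes, zero at the start; "moment": the same for the moment, N m; "width": finger opening in mm; "finger_force": force on a finger pad.
Only numpy, scipy, OpenCV 4.12 (cv2) and the standard library are available. Lean on these libraries where they do the work, as an engineer would, in place of code of your own. Each camera call takes 0.05 s, during which the arm holds its last target. There are 200 camera calls.

TASK

Stand the loose thread spool in the one empty tube of the rotary spool caddy, sliding it gently all the way down (do not drop it in), and let go of it. Then grip the caddy's square knob and turn the turntable by it until the tube with that spool stands squarely in line with the fixed pointer on the foot, and finish holding the knob there, still gripped and the turntable still. Leave the other things on the table where they are.

Things in the scene. Friction and masses are not known exactly. Their poses are not given: they have to be found in the camera images.
- spool: the loose thread spool (yellow thread, pale end flanges), standing upright on the table in front of the caddy; 50 mm tall, lower flange 26 mm across (lowest 8 mm), thread about 15 mm across, upper flange 22 mm across (top 7 mm: grip it here). Origin: centre of the underside, z up.
- caddy: fixed foot of the rotary caddy (dark steel, 112 mm wide). Origin: on the turning axis at table height; its -x axis points along the pointer. On it a disc 140 mm wide, top 24 mm above the table, with four tubes 52 mm from the axis, 90 degrees apart; three hold fixed spools (tops up to 74 mm above the table), one is empty. It turns with 0.06 N m of friction, stays where left, no detents.
- tube_floor (a point): centre of the inner floor of the empty tube, 28 mm above the table; turns with the turntable. The tube goes straight up, inner diameter 29 mm, flared to 33 mm at the mouth, which is 28 mm above this point; outer diameter 35 to 39 mm. The seated spool stands with its origin here and its upper 22 mm out of the tube.
- pointer (a point): top of the fixed pointer, a small steel upright 14 mm wide just outside the edge of the disc, 79 mm from the turning axis, 28 mm above the table. It belongs to the foot and marks the caddy's front.
- turntable (a joint): angle of the turntable in rad, seen from above counterclockwise positive; 0 when the tube that starts empty is exactly in line with the pointer. Turns from -3.14 to 3.14.
- knob: the square black knob on the post on the turning axis, 28x28 mm, 32 mm tall, its top 118 mm above the table; sides parallel to its x and y axes, x pointing away from the tube that starts empty. Origin: centre of its underside, 86 mm above the table. Fixed to the turntable: grip two parallel sides and twist.
- machine_corner (a point): top of the far right corner of a large fixed sewing machine, an obstacle between the arm's start and the work. It stands to the left of and nearer than this point: x 0.24 to 0.6, y -0.15 to 0.25, solid up to 0.29 m above the table; a thin thread mast with a cross bar rises behind it (x about 0.53, y 0 to 0.23) to 0.45 m. Pass over its front part higher than 0.29 m with all of the tool.
- thimble: a small steel thimble, 20 mm wide, 22 mm tall; a bystander, to be left alone. Origin: centre of its underside.
- chalk: a flat white piece of tailor's chalk, 35x44x9 mm; a bystander, to be left alone. Origin: centre of its underside.
- wax: a round cake of beeswax, 39 mm wide, 13 mm tall; a bystander, to be left alone. Origin: centre of its underside.
- tape_measure: a rolled-up yellow tape measure, 49 mm wide, 20 mm tall; a bystander, to be left alone. Origin: centre of its underside.
- tin: a flat hinged pin tin, 71x94x27 mm; a bystander, to be left alone. Origin: centre of its underside.
Mind the look-alikes: they are no part of the job. There is more than one size of the spool; the job needs the smallest.

How it is judged (in metres and radians):
On the way, in this order (a step that is already met when the one before it is completed fails the run):
1. the spool stands at the bottom of the empty tube and is let go (horizontal distance between spool and tube_floor below 0.004 m and z of spool in the frame of tube_floor between -0.003 and 0.003 m and contact force between the fingers and spool below 0.3 N), for 0.2 s.
2. the fingers grip the knob while the tube is still away from the pointer (contact force between the fingers and knob above 2 N and (value of joint turntable above 0.2 rad or value of joint turntable below -0.2 rad)), for 0.1 s.
At the end, for the whole second after the job is handed in: The spool stands at the bottom of its tube (within 3 mm in height, 4 mm sideways), untouched by the fingers; the tube is within 0.1 rad of the pointer, the turntable is still (under 0.05 rad/s) and the fingers hold the knob with more than 2 N (all of step 1 and contact force between the fingers and knob above 2 N and value of joint turntable between -0.1 and 0.1 rad and velocity of joint turntable between -0.05 and 0.05 rad/s); the arm keeps its last pose, push and grip.
It fails at once if the spool is dropped down the tube (falls faster than 0.5 m/s) (linear speed of spool above 0.5 m/s and horizontal distance between spool and tube_floor below 0.012 m and z of spool in the frame of tube_floor below 0.04 m).
It fails at once if one of the bystanders is moved more than 20 mm (distance of any of thimble, chalk, wax, tape_measure, tin from where it was at the start of the episode above 0.02 m).
It also fails if it takes over 61 s, if anything falls off the work surface, if the arm or the gripper's body presses on something with over 40 N, if the wrist force passes 120 N, or if a joint passes its speed limit or range.

## Working session

There is one attempt and no reset: what is moved stays moved. The work goes in short steps, each a Python script; the robot and the scene stay as the last script left them, time stands still between calls to the robot, and variables do not carry over. Pictures are saved under pics/ and viewed, at most 10 in all, crops included, and the job is handed in when it is done.

```bash
ls; mkdir -p pics; python3 - <<'E'
from plant import bot
import cv2,numpy as np
np.set_printoptions(precision=4,suppress=True)
for n in("scene","top"):
    cv2.imwrite(f"pics/{n}0.png",cv2.cvtColor(bot.camera(n),cv2.COLOR_RGB2BGR))
for n in("scene","top","wrist"): print(n,bot.get_calibration(n))
s=bot.read_state(); print(s)
E
```

```text
pics
scene {'fx': 368.91520693541264, 'fy': 368.91520693541264, 'cx': 314.33048820167573, 'cy': 197.26949060136366, 'view': array([[   0.434 ,   -0.9009,    0.0097, -508.0617],
       [   0.4943,    0.2471,    0.8334, -328.2996],
       [  -0.7532,   -0.3569,    0.5525, -750.7423],
       [   0.    ,    0.    ,    0.    ,    1.    ]])}
top {'fx': 488.14828599706635, 'fy': 488.14828599706635, 'cx': 319.00893186584864, 'cy': 205.43418177498094, 'view': array([[   -0.0164,    -0.9998,     0.0078,  -320.4527],
       [    0.9854,    -0.0149,     0.1695,  -563.0707],
       [   -0.1693,     0.0104,     0.9855, -1423.6471],
       [    0.    ,     0.    ,     0.    ,     1.    ]])}
wrist {'fx': 333.77054864311935, 'fy': 333.77054864311935, 'cx': 322.5373862857965, 'cy': 195.6880000506055, 'T_tool_cam': array([[   0.0009,    0.9655,    0.2605,   70.2564],
       [   1.    ,   -0.0008,   -0.0005,    0.3099],
       [  -0.0002,    0.2605,   -0.9655, -158.4717],
       [   0.    ,    0.    ,    0.    ,    1.    ]])}
{'t': 0.1, 'joint_pos': array([-0.9419,  0.3593,  0.0112, -0.0003, -1.2241, -0.2881]), 'qvel': array([-0.0006, -0.0039,  0.0015,  0.0019, -0.0004,  0.0002]), 'tau': array([ -0.0007, -58.4164,  29.375 ,   7.0153,   0.0102,  -0.0001]), 'tcp_pos': array([ 225.457 , -635.8016,  225.7409]), 'eef_rot': array([-0.1695,  0.9855,  0.0007, -0.0002]), 'contact_force': array([-0.4683,  0.592 ,  0.8961]), 'moment': array([ 0.0177, -0.0325, -0.0188]), 'finger_force': 0.0, 'width': 87.86809784486957}
```

View pics/scene0.png

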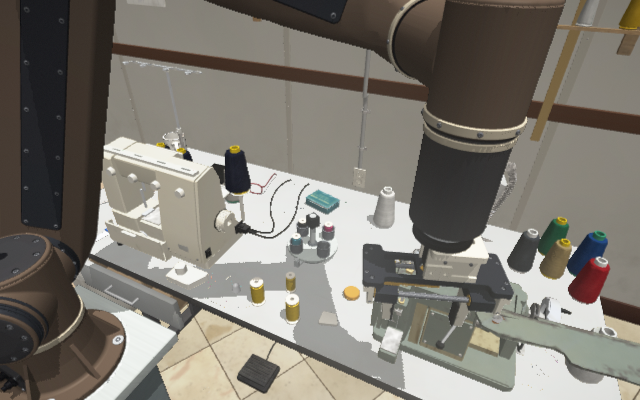

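View pics/top0.png

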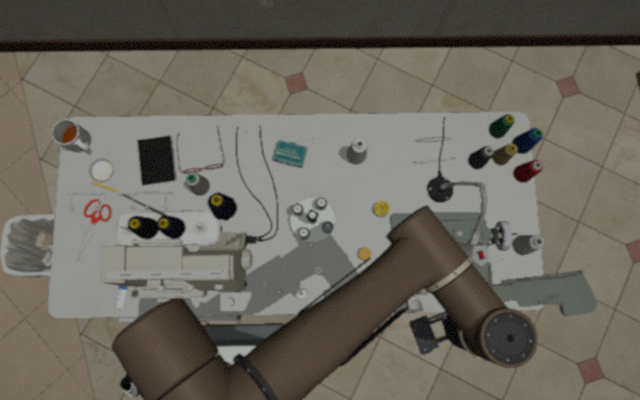

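The scene picture shows yellow spools at about (257,291), (291,282) and (292,308). The caddy is at (312,240) in scene and (313,217) in top. The spool at (291,282) looks smallest, so I'll enlarge it and compute rough positions.

```bash
cat > h.py <<'E'
import numpy as np,cv2
from plant import bot
from scipy.spatial.transform import Rotation as R
np.set_printoptions(precision=4,suppress=True)
def cal(n,s=None):
    c=bot.get_calibration(n)
    if n=="wrist":
        s=s or bot.read_state()
        T=np.eye(4);T[:3,:3]=R.from_quat(s["eef_rot"]).as_matrix();T[:3,3]=s["tcp_pos"]
        V=np.linalg.inv(T@c["T_tool_cam"])
    else: V=c["view"]
    return dict(k=(c["fx"],c["fy"],c["cx"],c["cy"]),V=V)
def proj(C,p):
    q=C["V"][:3,:3]@np.array(p,float)+C["V"][:3,3]; fx,fy,cx,cy=C["k"]
    return np.array([cx+fx*q[0]/-q[2],cy+fy*-q[1]/-q[2]])
def ray(C,uv):
    fx,fy,cx,cy=C["k"];d=np.array([(uv[0]-cx)/fx,-(uv[1]-cy)/fy,-1])
    Rm=C["V"][:3,:3];o=-Rm.T@C["V"][:3,3];d=Rm.T@d
    return o,d/np.linalg.norm(d)
def onz(C,uv,z): o,d=ray(C,uv);return o+d*(z-o[2])/d[2]
def tri(obs):
    A=np.zeros((3,3));b=np.zeros(3);P=[]
    for C,uv in obs:
        o,d=ray(C,uv);M=np.eye(3)-np.outer(d,d);A+=M;b+=M@o
    x=np.linalg.solve(A,b)
    return x,[np.linalg.norm(proj(C,x)-uv) for C,uv in obs]
def down(yaw):  # tool z down, tool y at world yaw angle
    y=np.array([np.cos(yaw),np.sin(yaw),0]);z=np.array([0,0,-1.]);x=np.cross(y,z)
    return R.from_matrix(np.c_[x,y,z]).as_quat()
def save(n,im): cv2.imwrite(f"pics/{n}.png",cv2.cvtColor(im,cv2.COLOR_RGB2BGR))
E
python3 - <<'E'
from h import *
C=cal("scene");T=cal("top")
for n,uv,z in [("spoolL",(257,303),0),("spoolS",(290.5,290),0),("spoolB",(292,320),0),("knobtop",(313,215),118),("wax",(352,296),0),("chalk",(328,320),0),("thimble",(237,290),0)]:print(n,onz(C,uv,z))
print("knob top",onz(T,(312,216),118)); 
s=bot.read_state();print("toolyaw y",R.from_quat(s["eef_rot"]).as_matrix()[:,1])
im=cv2.imread("pics/scene0.png")[195:335,215:365]
cv2.imwrite("pics/crop1.png",cv2.resize(im,None,fx=4,fy=4,interpolation=cv2.INTER_CUBIC))
for y in (0,np.pi/2,-np.pi/2,np.pi):
  for p in ([430,-300,400],[500,-300,350]): print(y,p,bot.solve_ik(p,down(y)))
E
```

```text
spoolL [ 293.0975 -271.9234    0.    ]
spoolS [ 363.6333 -323.5993    0.    ]
spoolB [ 286.9794 -369.6147    0.    ]
knobtop [ 523.9834 -306.3824  118.    ]
wax [ 412.7775 -466.5707    0.    ]
chalk [ 322.9171 -442.7866    0.    ]
thimble [ 305.5145 -205.6362    0.    ]
knob top [ 515.752  -307.9887  118.    ]
toolyaw y [-0.3342  0.9425  0.0014]
0 [430, -300, 400] [-0.2347  0.0414 -0.0058  0.     -1.5237 -2.9069]
0 [500, -300, 350] [-0.2052  0.153   0.0116  0.     -1.4294 -2.9363]
1.5707963267948966 [430, -300, 400] [-0.2347  0.0414 -0.0058  0.     -1.5237 -1.3361]
1.5707963267948966 [500, -300, 350] [-0.2052  0.153   0.0116  0.     -1.4294 -1.3656]
-1.5707963267948966 [430, -300, 400] [-0.2347  0.0414 -0.0058  0.     -1.5237  1.8055]
-1.5707963267948966 [500, -300, 350] [-0.2052  0.153   0.0116  0.     -1.4294  1.776 ]
3.141592653589793 [430, -300, 400] [-0.2347  0.0414 -0.0058  0.     -1.5237  0.2347]
3.141592653589793 [500, -300, 350] [-0.2052  0.153   0.0116  0.     -1.4294  0.2052]
```

View pics/crop1.png

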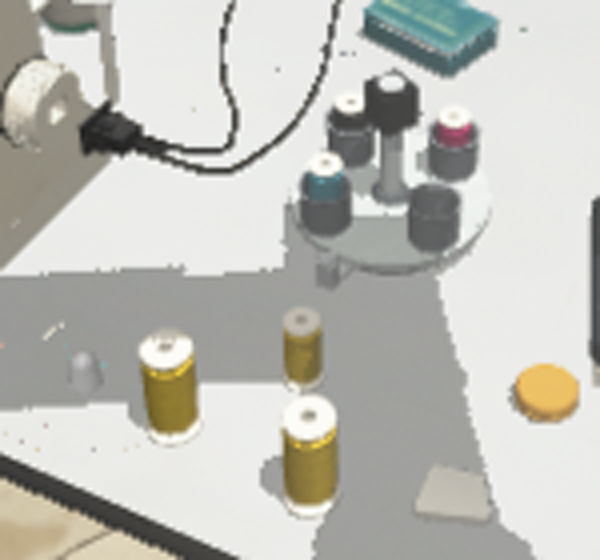

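Candidates in scene: big spools at (257,291) and (292,308), and a small one at (291,282) with its top at (290.5,275). In the crop the small one is clearly shorter and narrower, stands closest to the caddy pointer (297,263), and is my choice. The empty tube is at (323,245), front right. Next I'll look with the wrist camera.

```bash
python3 - <<'E'
from h import *
import json
s=bot.read_state()
bot.line_to([225,-636,340],200)
Q=down(np.pi/2); out={}
for i,p in enumerate([[470,-350,330],[540,-270,330]]):
    bot.move_ptp(p,Q); bot.pause(.3)
    s=bot.read_state(); save(f"w{i}",bot.camera("wrist"))
    out[i]=[s["tcp_pos"].tolist(),s["eef_rot"].tolist()]; print(s["t"],s["tcp_pos"],s["eef_rot"])
json.dump(out,open("views.json","w"))
E
```

```text
2.525 [ 469.6741 -350.5589  329.9223] [ 0.0005  1.      0.     -0.0001]
3.3833 [ 539.5068 -270.7136  330.2028] [ 0.0006  1.     -0.0001  0.0001]
```

View pics/w0.png

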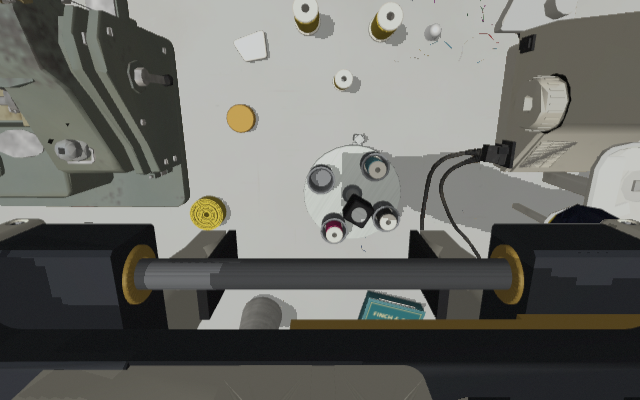

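View pics/w1.png

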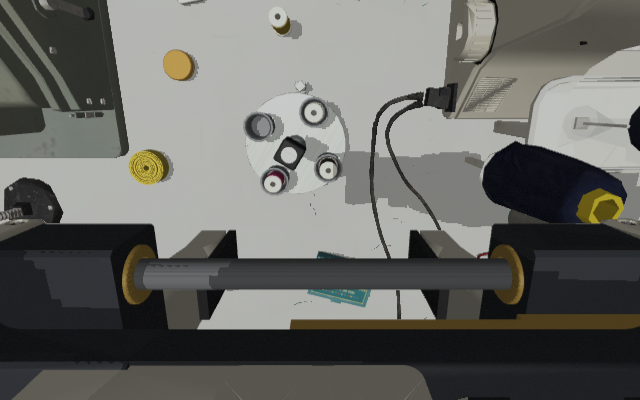

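w0 shows the small spool's top at (344,79), the empty tube at (320,179), the pointer at (359,139) and the knob at (357,211). In w1 the same things are at (278,15), (260,125), (301,85) and (290,152). I'll enlarge both together to refine the pixels.

```bash
python3 - <<'E'
import cv2,numpy as np
a=cv2.imread("pics/w0.png")[60:250,290:420];b=cv2.imread("pics/w1.png")[0:190,235:365]
f=lambda x:cv2.resize(x,None,fx=3,fy=3,interpolation=cv2.INTER_CUBIC)
m=np.hstack([f(a),f(b)])
for x in range(0,780,30): cv2.putText(m,str((290+x//3) if x<390 else 235+(x-390)//3),(x,8),0,.3,(0,0,255));cv2.line(m,(x,10),(x,14),(0,0,255))
for y in range(0,570,30): cv2.putText(m,f"{60+y//3}",(0,y+3),0,.3,(0,0,255)); cv2.putText(m,f"{y//3}",(392,y+3),0,.3,(0,0,255))
cv2.imwrite("pics/m1.png",m)
E
```

```text
(no output)
```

View pics/m1.png

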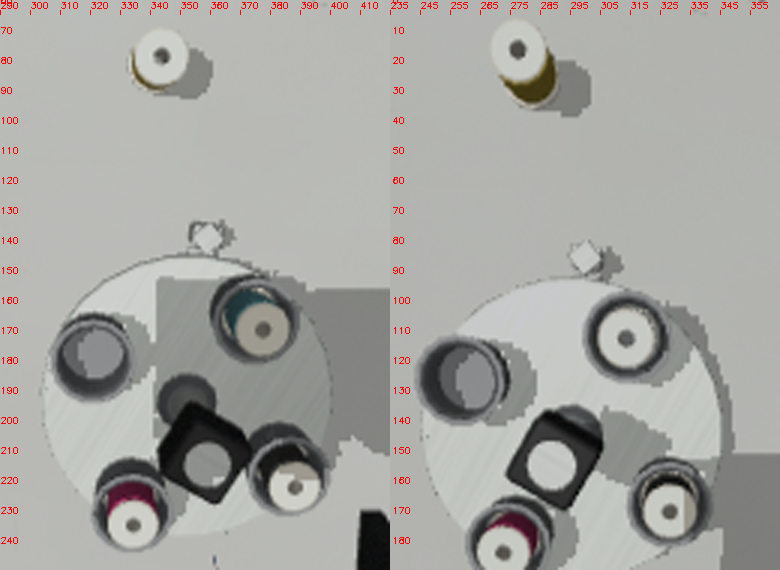

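```bash
cat > m.py <<'E'
from h import *
import json
v=json.load(open("views.json"))
Cs=[cal("wrist",dict(tcp_pos=np.array(v[k][0]),eef_rot=np.array(v[k][1]))) for k in "01"]
px=dict(spool=((162,56.5),(517.5,50)),knob=((208,465),(551,467)),mouth=((92,358),(460,380)),teal=((263,330),(626,338)),red=((133,525),(503,552)),black=((295,487),(669,511)),pointer=((208,238),(585,258)))
f0=lambda p:np.array([290+(p[0]+.5)/3-.5,60+(p[1]+.5)/3-.5]);f1=lambda p:np.array([235+(p[0]-390+.5)/3-.5,(p[1]+.5)/3-.5])
P={}
for n,(a,b) in px.items():
    x,e=tri([(Cs[0],f0(a)),(Cs[1],f1(b))]);P[n]=x;print(n,x,np.round(e,2))
E
cat > m2.py <<'E'
from m import *
from scipy.optimize import least_squares
# caddy model: axis, turntable world angle of tube, pointer angle, fixed spools at +-90,180
def pts(p):
    ax,ay,t,ph=p[:4];u=lambda a,r,z:np.array([ax+r*np.cos(a),ay+r*np.sin(a),z])
    return dict(knob=u(0,0,118),mouth=u(t,52,56),pointer=u(ph,79,28),teal=u(t-np.pi/2,52,p[4]),black=u(t+np.pi,52,p[5]),red=u(t+np.pi/2,52,p[6]))
def res(p):
    m=pts(p);return np.r_[tuple(np.r_[proj(Cs[0],m[n])-f0(px[n][0]),proj(Cs[1],m[n])-f1(px[n][1])] for n in m)]
best=None
for t in np.arange(-3,3.2,.4):
    r=least_squares(res,[515,-308,t,3.14,74,74,74])
    if best is None or r.cost<best.cost: best=r
print(best.x,best.cost);print(np.round(best.fun.reshape(-1,4),2));p=best.x
print("theta",(p[2]-p[3]+np.pi)%(2*np.pi)-np.pi,"mouth",pts(p)["mouth"])
E
python3 m2.py
```

```text
spool [ 366.8712 -324.0916   51.0455] [0.09 0.1 ]
knob [ 522.1258 -308.0765  119.193 ] [0.39 0.4 ]
mouth [ 494.7111 -353.4098   49.6137] [0.27 0.28]
teal [ 476.9572 -281.4207   75.124 ] [0.03 0.04]
red [ 565.9541 -334.8842   70.805 ] [0. 0.]
black [ 547.9077 -263.7921   71.4916] [0.12 0.13]
pointer [ 443.63   -300.3615   26.1595] [0.18 0.19]
[ 521.7581 -308.1421    4.1668    3.0427   73.4142   69.1255   69.9894] 1.804227665849196
[[-0.4  -0.33  0.3  -0.79]
 [ 0.41  1.27 -0.11  0.13]
 [ 0.05 -0.1   0.03 -0.62]
 [-0.04  0.05  0.28  0.24]
 [-0.38  0.09  0.13  0.2 ]
 [-0.2  -0.05 -0.09  0.05]]
theta 1.1240473911514144 mouth [ 494.7737 -352.5925   56.    ]
```

Heights agree with the text: spool top 51, knob top 119, pointer 26. The spool is at (367,-324), the empty tube at (494.8,-352.6) and the turntable at about +1.12 rad. Now I'll grasp with the fingers tangential to the turntable at the tube.

```bash
python3 - <<'E'
from h import *
Q=down(2.6); x,y=366.9,-324.1
s=bot.read_state();print(s["contact_force"])
bot.move_ptp([x,y,200],Q); bot.move_gripper(42,force=8)
bot.line_to([x,y,80],150); bot.line_to([x,y,35],60); bot.pause(.3)
s=bot.read_state();print(s["tcp_pos"],s["contact_force"])
bot.move_gripper(10,force=8); bot.pause(.2)
s=bot.read_state();print(s["width"],s["finger_force"],s["tcp_pos"],s["contact_force"])
bot.line_to([x,y,75],60); bot.pause(.2)
bot.line_to([x,y,130],120); bot.pause(.4)
s=bot.read_state();print(s["t"],s["width"],s["finger_force"],s["tcp_pos"],s["eef_rot"],s["contact_force"])
C=cal("wrist",s);T=R.from_quat(s["eef_rot"]).as_matrix()
for h in (0,8,43,50): print(h,proj(C,s["tcp_pos"]+T@[0,0,35-h]))
im=bot.camera("wrist");save("g",im);save("gc",cv2.resize(im[140:290,220:420],None,fx=4,fy=4,interpolation=cv2.INTER_CUBIC))
E
```

```text
[ 0.421   0.2158 -0.5982]
[ 367.0957 -324.146    35.2891] [-0.7957  1.6518 -0.0077]
19.82098328540042 8.000051205453929 [ 366.9053 -324.1029   35.0034] [-0.5293 -0.272   0.1541]
10.3583 20.109089195386396 7.999992932891473 [ 366.7331 -324.0142  129.6086] [-0.4922  0.8705  0.0003 -0.0002] [0.4857 0.5532 0.527 ]
0 [321.7449 223.6055]
8 [321.7209 228.2274]
43 [321.5897 253.5812]
50 [321.5566 259.9635]
```

View pics/gc.png

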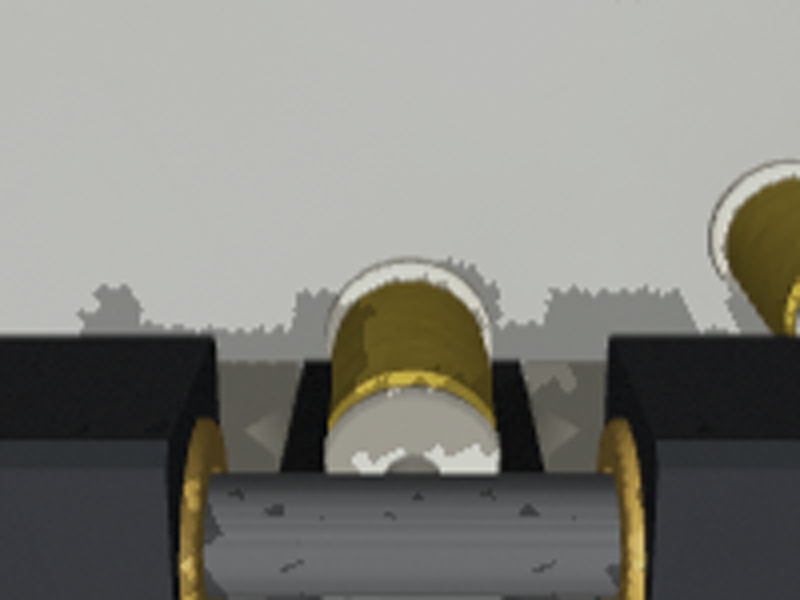

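The spool is held upright and centred: top flange centre at crop (412,~478), i.e. full-image (323,259.5), against an expected (321.6,260). That is within about 0.7 mm. Next I'll insert it with force monitoring.

```bash
cat > ins.py <<'E'
from h import *
def step_down(x,y,z0,z1,dz=2,v=20,lim=3.0):
    s=bot.read_state();f0=s["contact_force"].copy();z=z0
    while z>z1+1e-6:
        z=max(z-dz,z1);bot.line_to([x,y,z],v);bot.pause(.1);s=bot.read_state();f=s["contact_force"]-f0
        print(z,s["tcp_pos"],f,round(s["width"],2))
        if np.abs(f).max()>lim: return z,f
    return z,f
E
python3 - <<'E'
from ins import *
x,y=494.8,-352.9
bot.line_to([x,y,130],150);bot.line_to([x,y,98],60);bot.pause(.4)
print(step_down(x,y,98,63.5));print(bot.read_state()["t"])
E
```

```text
96 [ 494.7817 -352.9017   95.9504] [ 0.2435 -0.377   0.4005] 20.01
94 [ 494.778  -352.8943   93.9377] [ 1.6389 -0.2788  0.7057] 19.93
92 [ 494.8024 -352.9042   91.9555] [-0.0139 -0.1358  0.6657] 20.09
90 [ 494.775  -352.9429   89.9791] [0.7685 0.3456 0.276 ] 20.08
88 [ 494.7706 -352.9155   87.9614] [-0.2162  0.4036  1.0658] 19.58
86 [ 494.7761 -352.906    85.9658] [ 0.8862 -0.0788  0.0187] 20.23
84 [ 494.7916 -352.8808   83.9564] [0.4012 0.9784 0.2059] 20.12
82 [ 494.7985 -352.9163   81.9659] [ 0.4201  0.1283 -0.4484] 19.85
80 [ 494.8118 -352.9253   79.9815] [ 0.6429 -0.475   0.6453] 19.98
78 [ 494.7598 -352.903    77.9595] [0.4049 0.0536 0.7951] 20.16
76 [ 494.7551 -352.9035   75.9598] [ 0.9098 -0.2338  0.3801] 19.34
74 [ 494.8007 -352.9165   73.9784] [ 0.8051 -0.3732  0.77  ] 19.94
72 [ 494.8093 -352.9022   71.9669] [ 0.5938 -0.0831  0.8812] 20.15
70 [ 494.7918 -352.868    69.9549] [0.3896 0.236  0.7688] 20.24
68 [ 494.7949 -352.881    67.97  ] [1.0217 0.3296 0.7545] 19.65
66 [ 494.754  -352.8987   65.9592] [0.8716 0.0445 0.7708] 19.99
64 [ 494.7918 -352.8964   63.954 ] [ 0.685  -0.338   0.5124] 20.09
63.5 [ 494.8139 -352.8926   63.515 ] [0.2986 0.7062 0.0284] 20.0
(63.5, array([0.2986, 0.7062, 0.0284]))
18.8167
```

```bash
python3 - <<'E'
from ins import *
x,y=494.8,-352.9
z,f=step_down(x,y,63.5,60,dz=.5,v=10,lim=2.5)
print(z,f)
bot.move_gripper(40);bot.pause(.4)
s=bot.read_state();print(s["t"],s["width"],s["finger_force"],s["contact_force"])
bot.line_to([x,y,110],80);bot.line_to([x,y,160],150)
Q=down(2.6); 
p=np.array([560,-310,250.]);bot.move_ptp(p,down(np.pi/2));bot.pause(.3)
s=bot.read_state();print(s["t"],s["tcp_pos"],s["eef_rot"]);C=cal("wrist",s)
for n,q in dict(knob=[521.8,-308.1,118],spooltop=[494.8,-352.8,78],pointer=[443.3,-300.3,28]).items():print(n,proj(C,q))
im=bot.camera("wrist");save("p",im);save("pc",cv2.resize(im[0:200,220:480],None,fx=3,fy=3,interpolation=cv2.INTER_CUBIC))
E
```

```text
63.0 [ 494.923  -352.9333   63.0807] [0.6576 0.1895 1.6443] 19.75
62.5 [ 495.104  -353.0578   62.8519] [ 0.629  -0.8149  4.7836] 19.79
62.5 [ 0.629  -0.8149  4.7836]
20.5167 39.83552318820578 0.0 [-0.6414  0.9225  0.15  ]
23.0917 [ 559.7418 -310.1444  249.7121] [-0.      1.      0.0001 -0.0002]
knob [324.5431 144.536 ]
spooltop [277.775  111.5255]
pointer [331.5548  60.8888]
```

View pics/pc.png

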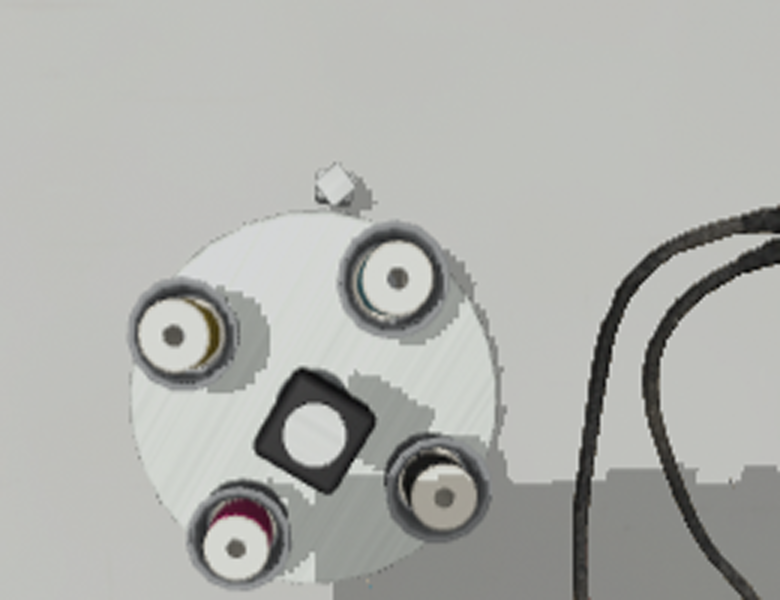

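The spool is seated: contact was felt at TCP z 63, so its underside is at 28 mm, and its top is at full-image (277.5,112), where predicted. The knob is at (325,144), also as predicted. Now I'll grip the knob and turn it -1.124 rad.

```bash
python3 - <<'E'
from h import *
x,y=521.8,-308.2;yaw=4.1668-np.pi/2;th=1.124
bot.move_ptp([x,y,190],down(yaw));bot.move_gripper(50,force=25)
bot.line_to([x,y,130],120);bot.line_to([x,y,91],60);bot.pause(.2)
print(bot.read_state()["contact_force"])
bot.move_gripper(20,force=25);bot.pause(.4)
s=bot.read_state();print(s["t"],s["width"],s["finger_force"],s["contact_force"],s["moment"])
for a in np.linspace(0,th,15)[1:]:
    bot.move_ptp([x,y,91],down(yaw-a))
bot.pause(.5)
s=bot.read_state();print(s["t"],s["width"],s["finger_force"],s["contact_force"],s["moment"],s["tcp_pos"],R.from_quat(s["eef_rot"]).as_matrix()[:,1],yaw-th)
C=cal("wrist",s);ph=3.0427
for n,(r,z) in dict(spooltop=(52,78),pointer=(79,28)).items():print(n,proj(C,[x+r*np.cos(ph),y+r*np.sin(ph),z]))
save("f",bot.camera("wrist"))
E
```

```text
[-0.0912 -0.1283  0.0139]
27.1333 27.908625089669556 24.987338483333588 [ 3.0292 -4.0698 -1.5379] [-1.1949 -1.1158  0.0354]
31.1333 27.979572625089606 24.985162317752838 [ 3.9027 -4.8672 -2.16  ] [-1.5578 -1.405  -0.0433] [ 522.3651 -308.5846   91.1468] [ 0.0987  0.9951 -0.0004] 1.4720036732051036
spooltop [322.713 141.701]
pointer [322.7516  90.4383]
```

View pics/f.png

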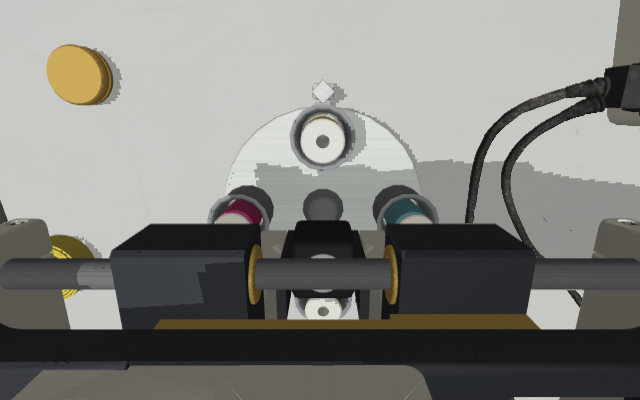

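The spool top is at (322.5,141) and the pointer at (322.5,91), exactly in line. The knob is gripped at 25 N, so I'll hand it in.

```bash
python3 -c "
from plant import bot
print(bot.close_job())"
```

```text
the job is handed in; nothing more can be done
None
```

I lowered the spool to the bottom of the empty tube and let go, then turned the turntable by the knob until spool and pointer lined up in the wrist camera. I handed the job in at about 31 s with the knob still gripped at 25 N; no verdict came back.

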